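Second course of the still-life wall

ROBOT

A 6-joint arm with a two-finger parallel gripper is mounted at the origin on the work surface. World frame = base frame: x ahead of the robot, y to its left, z up, the work surface at z = 0. Lengths are in m, angles in rad, forces in N, time in s.
With the tool pointing down it reaches from about 0.35 to 0.775 m from the base axis. Payload 5.5 kg.
Tool frame: the origin (TCP) lies where the fingers leave the gripper's body, on its centre line; the fingertips stand 73 mm ahead of it and the grasp point (between the pads) lies 54 mm ahead of it; z points along the fingers, y is the direction in which the jaws open and shut (so a half turn about z gives the same grasp; the last joint's range is limited). The gripper opens to 85 mm and grips with 20 to 120 N. Pads are 22 mm wide; open, the fingers measure 114 mm over their backs; the gripper's body (76 mm by 85 mm) begins 54 mm behind the grasp point. The pads swing forward as they close: fully open they stand 13 mm farther back than shut.
Start: joints at [-1.383, 0.313, 0.046, 1.304, 0, 1.431], TCP at [0.185, -0.544, 0.304] pointing down, gripper open.
Joint ranges: [-2.76, 2.76], [-0.86, 1.69], [-1.03, 1.26], [-2.2, 2.34], [-1.47, 1.5], [-3.14, 3.14]. Speed limits (rad/s): [2.57, 2.57, 3.14, 3.14, 3.14, 3.14].

INTERFACE

Orientations are given as a unit quaternion [w, x, y, z].
In Python, from workcell import env, read_camera, job, cut_out gives the robot as it stands.
- The arm moves only by the tool servo_tool, never from a script. Its argument "deltas" is a list of rows, each an object of numbers: "dx", "dy", "dz": the shift along the world's x, y, z in mm; "rx", "ry", "rz": the turn, a rotation vector about the world's x, y, z in rad; "fingers": the closure, from -1 (fully open) to 1 (shut). A call has 1 to 8 rows; each row shifts and turns the commanded pose from where the row before left it; what a row does not reach is not made up. A row lasts 1/10 s, in which the tool goes at most 50 mm and 8.59 degrees, less where a joint would pass 70% of its speed; a pose out of reach is approached as far as the arm can. A call is refused whole if a number of a shift passes 50 or a number of a turn 0.15, either way. A call with a gripper value outside its range is refused whole. The fingers move at their own pace and stop on an object; "newtons" is the grip in N (left out, the last holds). Time passes only in rows, so rows that do not move let the fingers close. It gives the time, the measured TCP pose, the force and the opening at its end, in the units of the state.
- env.get_state(): the state, without advancing time (a new reading comes with each control period).
- read_camera(name): name is "scene" or "side" or "wrist"; returns a dict with "img" (400x640x3 uint8, red, green, blue), "intrinsics" (3x3 intrinsics, pixels), "extrinsics" (4x4, takes a point from camera to world coordinates); the wrist camera has in their place "hand_eye" (4x4, takes a point from camera to tool coordinates, whose origin is the TCP and whose axes are the flange's). Camera axes: x right, y down, z forward; pixel columns grow to the right and rows downward; lengths in m; the calibration is good to about 2 mm. A picture is of the moment at which its call begins: read the wrist's pose just before it. There is no depth.
- job.hand_in(): hands the job in, once; it reports no verdict.
Trained networks look in the newest picture that a camera, given by its name, has taken for a name from the list of things; names that differ only in an ending like _2 or _b are one class to them, and where a whole thing is asked for, a point or a joint stands for the part that bears it (a point fixed in the world has none). Each returns a list of dicts, best first, with "confidence" (0 to 1); they miss things now and then, are a little off and sometimes report something else, mostly with a low value. They report only what shows in the picture. A call takes as long as a camera call. They do not tell look-alikes from the thing itself.
- cut_out(target, camera): "region" (400x640 bool, what is visible of it) and "extent" ([left, top, right, bottom] in pixels, round what is visible of it).
The state is a dict: "clock": time; "joint_pos": joint angles; "qvel": joint speeds; "tau": joint torques, N m; "tcp_pos": TCP position; "orientation": TCP orientation; "wrist_force": force on the tool from outside, world axes, zero at the start; "ft_torque": the same for the moment, N m; "finger_gap": finger opening in m.
Only numpy, scipy, OpenCV 4.12 (cv2) and the standard library are available. Lean on these libraries where they do the work, as an engineer would, in place of code of your own. Each camera call takes 0.05 s, during which the arm holds its last target. There are 200 camera calls.

TASK

On the painter's table a little terracotta wall is being built for a still life. Lay the two full-size loose bricks flat on top of its bottom course, in line with the wall, each one centred over one of the two mortar joints so that it overlaps the two bricks below by half a length each. Lower them into place rather than dropping them; the half, slim and thin pieces on the table are not needed.

Things in the scene. Friction and masses are not known exactly. Their poses are not given: they have to be found in the camera images.
- wall: Fixed plywood board (370x110x12 mm) with three terracotta bricks (100x48x32 mm) end to end on it; 10 mm pale mortar joints at x = -55 and +55 mm. Origin: middle of the board's underside, on the table; x along the course (roughly robot's left-right), z up. Top of the course: 44 mm above origin. A half brick is already set on top at the -x end (x = -160 to -115 mm, top at 76 mm).
- brick_a: Full-size loose terracotta brick, 100x48x32 mm, about 0.3 kg, lying flat on the table. Origin: middle of its underside; x along its length, y across its width, z up. One of two alike (brick_a, brick_b), interchangeable. Not wanted, lying among them: a half brick (45 mm long), a slim one (24 mm wide) and a thin one (14 mm high).
- brick_b: Full-size loose terracotta brick, 100x48x32 mm, about 0.3 kg, lying flat on the table. Origin: middle of its underside; x along its length, y across its width, z up. One of two alike (brick_a, brick_b), interchangeable. Not wanted, lying among them: a half brick (45 mm long), a slim one (24 mm wide) and a thin one (14 mm high).
Not all that is in view belongs to the job. Leave any blue or yellow look-alike of the brick_b alone.

How it is judged:
By the outcome, as a careful person would: the job done as asked, in the order asked, and still so for the second after the job is handed in, with the robot touching nothing.
It also fails if it takes over 54 s, if anything falls off the work surface, if the arm or the gripper's body presses on something with over 40 N, if the wrist force passes 120 N, or if a joint passes its speed limit or range.

## Working session

There is one attempt and no reset: what is moved stays moved. The work goes in short steps, Python scripts to look and compute and a tool call to move; the robot and the scene stay as the last step left them, time stands still between calls to the robot, and variables do not carry over. Pictures are saved under pics/ and viewed, about 8 in all and at most 12, crops included, and the job is handed in when it is done.

Besides the shell and the picture viewer there is one more tool, called after ">>>" by a JSON object that holds its "api" and its "payload", one argument or row to a line. servo_tool: Moves the arm, as the interface text tells. Its arguments: {"type":"object","properties":{"deltas":{"type":"array"},"newtons":{"type":"number"}},"required":["deltas"]}

```bash
mkdir -p pics; ls; python3 - <<'E'
from workcell import env, read_camera, job, cut_out
import cv2, numpy as np
np.set_printoptions(precision=4,suppress=True)
s=env.get_state(); print(s)
for c in ["scene","side"]:
    r=read_camera(c); cv2.imwrite(f"pics/{c}0.png",r["img"][:,:,::-1]); np.savez(f"{c}0.npz",**r)
    print(c,r["intrinsics"],r["extrinsics"])
    for t in ["wall","brick_a"]:
        for d in cut_out(t,c): print(t,c,d["confidence"],d["extent"],d["region"].sum())
E
```

```text
pics
{'clock': 0.0, 'joint_pos': array([-1.3826,  0.314 ,  0.045 ,  1.3036,  0.    ,  1.4312]), 'qvel': array([ 0.001 ,  0.0006,  0.0016, -0.0004,  0.0003, -0.0014]), 'tau': array([  0.0002, -48.0624,  29.8535,   0.0193,  -0.0002,  -0.    ]), 'tcp_pos': array([ 0.1851, -0.544 ,  0.303 ]), 'orientation': array([-0.0009,  0.9866,  0.1632, -0.    ]), 'wrist_force': array([-0.2496, -0.3043, -0.1074]), 'ft_torque': array([-0.003 , -0.0007, -0.0438]), 'finger_gap': 0.08520421348020601}
scene [[432.0909   0.     326.1429]
 [  0.     432.0909 198.3144]
 [  0.       0.       1.    ]] [[-0.6173  0.45   -0.6453  1.2331]
 [ 0.7864  0.3304 -0.5219  0.6645]
 [-0.0216 -0.8297 -0.5579  0.7315]
 [ 0.      0.      0.      1.    ]]
wall scene 0.72 [201.0, 192.3, 325.2, 278.1] 4254
brick_a scene 0.96 [399.0, 196.4, 434.7, 219.6] 693
brick_a scene 0.85 [453.5, 227.8, 492.3, 259.7] 881
brick_a scene 0.78 [300.5, 189.4, 332.0, 215.6] 545
brick_a scene 0.65 [395.1, 227.1, 425.2, 263.8] 745
side [[425.0215   0.     323.7312]
 [  0.     425.0215 204.5111]
 [  0.       0.       1.    ]] [[-0.9815 -0.1434  0.1267  0.3279]
 [-0.1914  0.735  -0.6505  0.8505]
 [ 0.0001 -0.6628 -0.7488  0.9549]
 [ 0.      0.      0.      1.    ]]
wall side 0.93 [242.8, 132.6, 308.8, 228.1] 3272
brick_a side 0.87 [329.2, 313.4, 374.1, 354.0] 1121
brick_a side 0.73 [363.4, 254.7, 405.3, 291.7] 867
brick_a side 0.68 [325.2, 186.0, 359.5, 204.5] 611
```

```bash
python3 - <<'E'
import cv2
a=cv2.imread("pics/scene0.png")[150:350,180:520]; b=cv2.imread("pics/side0.png")[110:380,220:480]
cv2.imwrite("pics/scene0c.png",cv2.resize(a,None,fx=2.3,fy=2.3,interpolation=cv2.INTER_CUBIC))
cv2.imwrite("pics/side0c.png",cv2.resize(b,None,fx=2.2,fy=2.2,interpolation=cv2.INTER_CUBIC))
E
```

```text
(no output)
```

View pics/scene0c.png

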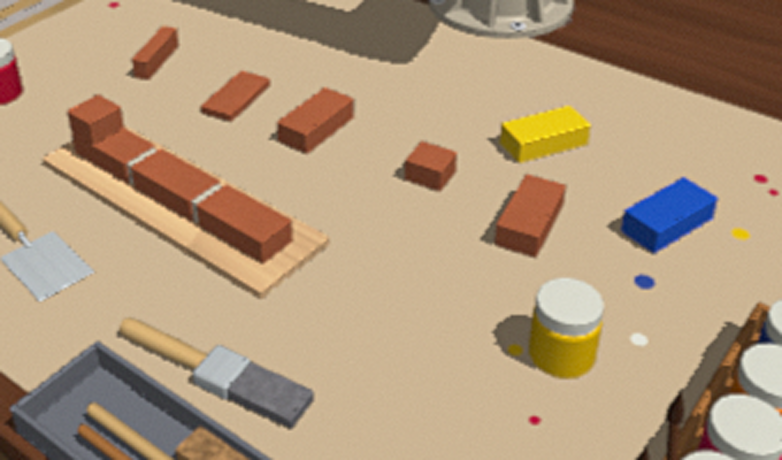

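View pics/side0c.png

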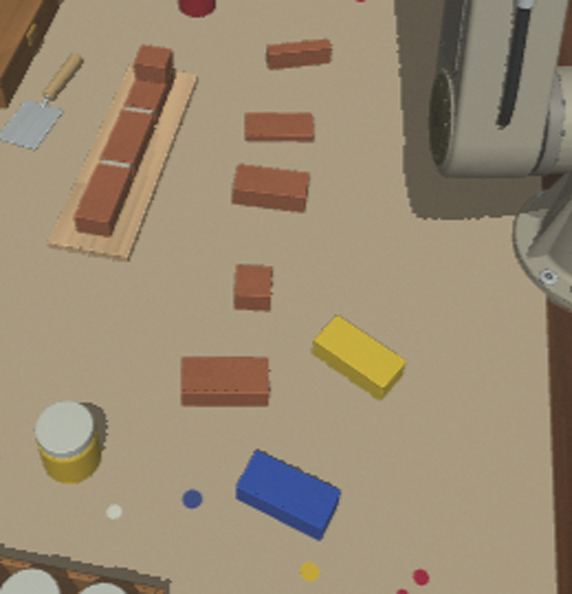

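Both views show the wall, with the half brick at its far (-y) end. The full-size bricks are at about scene (317,201) and (410,243). The slim, thin and half pieces and the blue and yellow look-alikes are clearly distinct from them. Next I'll fit box models to the silhouettes.

```bash
cat > h.py <<'E'
from workcell import env, read_camera, job, cut_out
import cv2, numpy as np
from scipy.optimize import minimize
from scipy.spatial.transform import Rotation as R
np.set_printoptions(precision=4,suppress=True)
U=4
def mask(img):
    h=cv2.cvtColor(np.ascontiguousarray(img),cv2.COLOR_RGB2HSV); H,S,V=[h[...,i].astype(int) for i in range(3)]
    return (((H<12)|(H>172))&(S>125)&(V>40)).astype(np.uint8)
def box(x0,x1,y0,y1,z0,z1): return np.array([[x,y,z] for x in(x0,x1) for y in(y0,y1) for z in(z0,z1)])
BRICK=[box(-.05,.05,-.024,.024,0,.032)]
WALL=[box(-.16,.16,-.024,.024,.012,.044),box(-.16,-.115,-.024,.024,.044,.076)]
def views(names):
    v=[]
    for c in names:
        s=env.get_state(); r=read_camera(c)
        if c=="wrist":
            T=np.eye(4); q=s["orientation"]; T[:3,:3]=R.from_quat(np.r_[q[1:],q[0]]).as_matrix(); T[:3,3]=s["tcp_pos"]; r["extrinsics"]=T@r["hand_eye"]
        r["name"]=c; v.append(r)
    return v
def proj(P,r):
    E=np.linalg.inv(r["extrinsics"]); q=(P@E[:3,:3].T+E[:3,3])@r["intrinsics"].T; return q[:,:2]/q[:,2:]
def place(P,p,z=0): c,s=np.cos(p[2]),np.sin(p[2]); return P@np.array([[c,s,0],[-s,c,0],[0,0,1]])+[p[0],p[1],z]
def sil(boxes,p,r,z=0):
    m=np.zeros((400*U,640*U),np.uint8)
    for b in boxes:
        h=cv2.convexHull(np.float32(proj(place(b,p,z),r)))
        cv2.fillConvexPoly(m,np.int32(np.round(((h+.5)*U-.5)*16)),1,shift=4)
    return cv2.resize(m.astype(np.float32),(640,400),interpolation=cv2.INTER_AREA)
def fit(boxes,p0,vs,z=0,grow=9,close=1):
    data=[]
    for r in vs:
        m=mask(r["img"]); m=cv2.morphologyEx(m,cv2.MORPH_CLOSE,np.ones((close,close)))
        roi=cv2.dilate((sil(boxes,p0,r,z)>0).astype(np.uint8),np.ones((grow*2+1,)*2))
        data.append((r,m*roi))
    f=lambda p:sum(np.sum((sil(boxes,p,r,z)-m)**2)/max(m.sum(),1) for r,m in data)
    s=np.array(p0,float)
    for k in(1,.3):
        s=minimize(f,s,method="Nelder-Mead",options=dict(initial_simplex=s+k*np.vstack([np.zeros(3),np.diag([.012,.012,.15])]),xatol=1e-4,fatol=1e-5)).x
    return s,f(s)
def ground(u,v,r,z):
    d=r["extrinsics"][:3,:3]@np.linalg.inv(r["intrinsics"])@[u,v,1]; o=r["extrinsics"][:3,3]; return (o+d*(z-o[2])/d[2])
E
python3 - <<'E'
from h import *
L=lambda c:dict(np.load(c+"0.npz"))
S,D=L("scene"),L("side")
for n,b,g,k,cl in [("wall",WALL,(262,235),"w",5),("b1",BRICK,(317,202),"",1),("b2",BRICK,(410,243),"",1)]:
    x=ground(*g,S,.03)
    best=[]
    for vs,l in [([S],"scene"),([D],"side"),([S,D],"both")]:
        yaws=[1.57,1.2,1.9] if k else [0,.4,-.4]
        p,e=min((fit(b,[x[0],x[1],a],vs,grow=12,close=cl) for a in yaws),key=lambda t:t[1])
        print(n,l,p,round(e,3))
E
```

```text
wall scene [ 0.6463 -0.0519  1.5336] 0.068
wall side [ 0.6509 -0.0516  1.5701] 0.307
wall both [ 0.6467 -0.0508  1.5368] 0.398
b1 scene [ 0.4327 -0.0176  0.0993] 0.1
b1 side [ 0.4386 -0.0135  0.0593] 0.217
b1 both [ 0.4361 -0.0151  0.0703] 0.343
b2 scene [0.4361 0.2934 0.2176] 0.082
b2 side [0.4406 0.2944 0.1942] 0.207
b2 both [0.4405 0.2946 0.2121] 0.309
```

>>> {"api": "servo_tool", "payload": {
  "deltas": [
    {"dx":12,"dy":26,"rz":0.14,"fingers":-0.5},
    {"dx":12,"dy":26,"rz":0.145,"fingers":-0.5},
    {"dx":12,"dy":26,"rz":0.145,"fingers":-0.5},
    {"dx":12,"dy":26,"rz":0.145,"fingers":-0.5},
    {"dx":12,"dy":26,"rz":0.145,"fingers":-0.5},
    {"dx":12,"dy":26,"rz":0.145,"fingers":-0.5},
    {"dx":12,"dy":26,"rz":0.145,"fingers":-0.5},
    {"dx":12,"dy":26,"rz":0.145,"fingers":-0.5}
  ]
}}

```text
invalid input at $.deltas[0]: expected keys dx, dy, dz, rx, ry, rz, fingers
```

```bash
python3 -c "
from h import *
s=env.get_state(); print(s['joint_pos'],s['clock'])"
```

```text
[-1.3826  0.3135  0.0457  1.3036  0.      1.4312] 0.3
```

>>> {"api": "servo_tool", "payload": {
  "deltas": [
    {"dx":12,"dy":26,"dz":0,"rx":0,"ry":0,"rz":0.14,"fingers":-0.5},
    {"dx":12,"dy":26,"dz":0,"rx":0,"ry":0,"rz":0.145,"fingers":-0.5},
    {"dx":12,"dy":26,"dz":0,"rx":0,"ry":0,"rz":0.145,"fingers":-0.5},
    {"dx":12,"dy":26,"dz":0,"rx":0,"ry":0,"rz":0.145,"fingers":-0.5},
    {"dx":12,"dy":26,"dz":0,"rx":0,"ry":0,"rz":0.145,"fingers":-0.5},
    {"dx":12,"dy":26,"dz":0,"rx":0,"ry":0,"rz":0.145,"fingers":-0.5},
    {"dx":12,"dy":26,"dz":0,"rx":0,"ry":0,"rz":0.145,"fingers":-0.5},
    {"dx":12,"dy":26,"dz":0,"rx":0,"ry":0,"rz":0.145,"fingers":-0.5}
  ]
}}

```text
clock: 1.1
tcp_pos: [0.2814, -0.3353, 0.304]
orientation: [0.0, 0.736, 0.677, 0.0]
wrist_force: [-0.7, -0.2, -0.0]
finger_gap: 0.064
```

```bash
python3 -c "
from h import *
s=env.get_state(); print(s['joint_pos'],s['clock'])"
```

```text
[-1.0564  0.0475 -0.2799  1.2431  0.0002  0.5966] 1.1
```

>>> {"api": "servo_tool", "payload": {
  "deltas": [
    {"dx":13,"dy":27,"dz":0,"rx":0,"ry":0,"rz":0.144,"fingers":-0.5},
    {"dx":13,"dy":27,"dz":0,"rx":0,"ry":0,"rz":0.144,"fingers":-0.5},
    {"dx":13,"dy":27,"dz":0,"rx":0,"ry":0,"rz":0.144,"fingers":-0.5},
    {"dx":13,"dy":27,"dz":0,"rx":0,"ry":0,"rz":0.144,"fingers":-0.5},
    {"dx":13,"dy":27,"dz":0,"rx":0,"ry":0,"rz":0.144,"fingers":-0.5},
    {"dx":13,"dy":27,"dz":0,"rx":0,"ry":0,"rz":0.144,"fingers":-0.5},
    {"dx":13,"dy":27,"dz":0,"rx":0,"ry":0,"rz":0.144,"fingers":-0.5},
    {"dx":13,"dy":27,"dz":0,"rx":0,"ry":0,"rz":0.144,"fingers":-0.5}
  ]
}}

```text
clock: 1.9
tcp_pos: [0.3855, -0.1192, 0.3041]
orientation: [0.0, 0.248, 0.969, -0.0]
wrist_force: [1.0, -1.0, 0.4]
finger_gap: 0.064
```

>>> {"api": "servo_tool", "payload": {
  "deltas": [
    {"dx":13,"dy":27,"dz":0,"rx":0,"ry":0,"rz":0.144,"fingers":-0.5},
    {"dx":13,"dy":27,"dz":0,"rx":0,"ry":0,"rz":0.144,"fingers":-0.5},
    {"dx":13,"dy":27,"dz":0,"rx":0,"ry":0,"rz":0.144,"fingers":-0.5},
    {"dx":13,"dy":26,"dz":0,"rx":0,"ry":0,"rz":0.144,"fingers":-0.5},
    {"dx":0,"dy":0,"dz":0,"rx":0,"ry":0,"rz":0,"fingers":-0.5}
  ]
}}

```text
clock: 2.4
tcp_pos: [0.4381, -0.0112, 0.304]
orientation: [0.0, -0.038, 0.999, 0.0]
wrist_force: [0.3, 0.3, -0.1]
finger_gap: 0.064
```

```bash
python3 - <<'E'
from h import *
s=env.get_state(); print(s['joint_pos'],s['clock'],s['tcp_pos'],s['orientation'])
v=views(["wrist"])[0]; np.savez("w1.npz",**v); print(v["hand_eye"],v["intrinsics"])
print(fit(BRICK,[.436,-.015,.07],[v],grow=25))
print([fit(WALL,[.6467,-.0508,1.5368],[v],grow=25,close=11)])
img=v["img"][:,:,::-1].copy()
for b,p in((BRICK,[.436,-.015,.07]),(WALL,[.6467,-.0508,1.5368])):
    for q in b: cv2.polylines(img,[np.int32(cv2.convexHull(np.float32(proj(place(q,p),v))))],True,(255,255,0),1)
cv2.imwrite("pics/w1.png",img)
E
```

```text
[-0.2096  0.0481 -0.2793  1.2428  0.0009 -0.2851] 2.4 [ 0.4381 -0.0112  0.304 ] [ 0.0004 -0.0378  0.9993  0.0004]
[[ 0.0002 -0.9506 -0.3103  0.0797]
 [ 1.     -0.0003  0.0015 -0.0007]
 [-0.0015 -0.3103  0.9506 -0.0693]
 [ 0.      0.      0.      1.    ]] [[309.3738   0.     320.264 ]
 [  0.     309.3738 200.7625]
 [  0.       0.       1.    ]]
(array([ 0.4396, -0.0129,  0.0205]), np.float64(0.06689054134967597))
[(array([ 0.6483, -0.0461,  1.5273]), np.float64(0.774855880519943))]
```

View pics/w1.png

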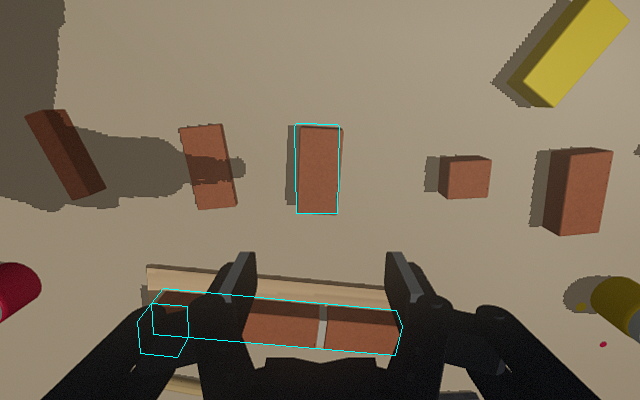

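The wrist view shows brick 1 cleanly at (318,170), while the fingers hide part of the wall. I'll look at the wall from straight above before grasping.

>>> {"api": "servo_tool", "payload": {
  "deltas": [
    {"dx":40,"dy":-8,"dz":0,"rx":0,"ry":0,"rz":0,"fingers":-0.5},
    {"dx":40,"dy":-8,"dz":0,"rx":0,"ry":0,"rz":0,"fingers":-0.5},
    {"dx":40,"dy":-8,"dz":0,"rx":0,"ry":0,"rz":0,"fingers":-0.5},
    {"dx":40,"dy":-8,"dz":0,"rx":0,"ry":0,"rz":0,"fingers":-0.5},
    {"dx":40,"dy":-8,"dz":0,"rx":0,"ry":0,"rz":0,"fingers":-0.5},
    {"dx":0,"dy":0,"dz":0,"rx":0,"ry":0,"rz":0,"fingers":-0.5},
    {"dx":0,"dy":0,"dz":0,"rx":0,"ry":0,"rz":0,"fingers":-0.5}
  ]
}}

```text
clock: 3.15
tcp_pos: [0.637, -0.0547, 0.3024]
orientation: [-0.001, -0.033, 0.999, 0.0]
wrist_force: [-0.3, -0.2, -0.6]
finger_gap: 0.064
```

```bash
python3 - <<'E'
from h import *
s=env.get_state(); print(s['clock'],s['tcp_pos'],s['orientation'])
v=views(["wrist"])[0]; np.savez("w2.npz",**v)
S,D=[dict(np.load(c+"0.npz")) for c in("scene","side")]
p,e=fit(WALL,[.6475,-.0495,1.532],[v],grow=20,close=11); print("wrist",p,e)
print("all",fit(WALL,p,[v,S,D],grow=12,close=7))
img=v["img"][:,:,::-1].copy()
for q in WALL: cv2.polylines(img,[np.int32(np.round(cv2.convexHull(np.float32(proj(place(q,p),v)))))],True,(255,255,0),1)
J=np.array([[x,y,.044] for x in(-.06,-.05,.05,.06) for y in(-.024,.024)])
for a in np.int32(np.round(proj(place(J,p),v))): cv2.circle(img,tuple(map(int,a)),2,(0,255,0),1)
cv2.imwrite("pics/w2.png",img)
E
```

```text
3.15 [ 0.637  -0.0547  0.3024] [-0.0014 -0.0333  0.9994  0.0003]
wrist [ 0.6483 -0.0474  1.5356] 0.059303471628933506
all (array([ 0.647 , -0.0501,  1.5394]), np.float64(0.5267379393018339))
```

View pics/w2.png

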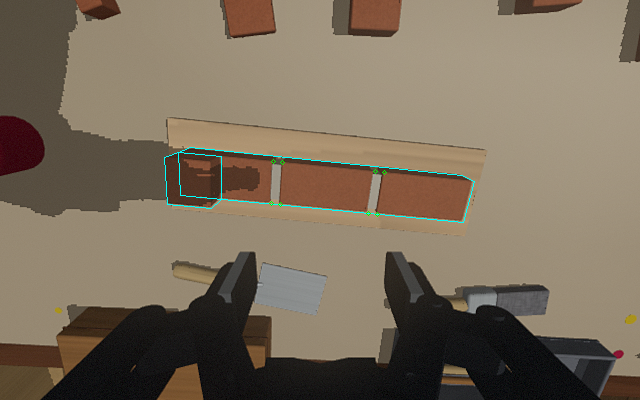

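The overlay matches the course edges and both joints, at about (277,180) and (375,190). I'll go back to brick 1 and grasp it.

>>> {"api": "servo_tool", "payload": {
  "deltas": [
    {"dx":-40,"dy":8,"dz":-15,"rx":0,"ry":0,"rz":-0.03,"fingers":-0.5},
    {"dx":-40,"dy":8,"dz":-15,"rx":0,"ry":0,"rz":0,"fingers":-0.5},
    {"dx":-40,"dy":8,"dz":-20,"rx":0,"ry":0,"rz":0,"fingers":-0.5},
    {"dx":-40,"dy":8,"dz":-20,"rx":0,"ry":0,"rz":0,"fingers":-0.5},
    {"dx":-39,"dy":7,"dz":-30,"rx":0,"ry":0,"rz":0,"fingers":-0.5},
    {"dx":0,"dy":0,"dz":-30,"rx":0,"ry":0,"rz":0,"fingers":-0.5},
    {"dx":0,"dy":0,"dz":-20,"rx":0,"ry":0,"rz":0,"fingers":-0.5},
    {"dx":0,"dy":0,"dz":0,"rx":0,"ry":0,"rz":0,"fingers":-0.5}
  ]
}}

```text
clock: 4.0
tcp_pos: [0.4346, -0.0139, 0.1527]
orientation: [-0.002, -0.019, 1.0, 0.0]
wrist_force: [0.7, 0.3, 0.4]
finger_gap: 0.0638
```

>>> {"api": "servo_tool", "payload": {
  "deltas": [
    {"dx":2,"dy":-1,"dz":-30,"rx":0,"ry":0,"rz":0,"fingers":-0.5},
    {"dx":1,"dy":0,"dz":-25,"rx":0,"ry":0,"rz":0,"fingers":-0.5},
    {"dx":0,"dy":0,"dz":-15,"rx":0,"ry":0,"rz":0,"fingers":-0.5},
    {"dx":0,"dy":0,"dz":-6,"rx":0,"ry":0,"rz":0,"fingers":-0.5},
    {"dx":0,"dy":0,"dz":0,"rx":0,"ry":0,"rz":0,"fingers":-0.5}
  ],
  "newtons": 35
}}

```text
clock: 4.5
tcp_pos: [0.441, -0.0155, 0.0785]
orientation: [0.0, -0.019, 1.0, -0.0]
wrist_force: [0.7, -0.6, 0.4]
finger_gap: 0.064
```

>>> {"api": "servo_tool", "payload": {
  "deltas": [
    {"dx":0,"dy":0,"dz":0,"rx":0,"ry":0,"rz":0,"fingers":0.1},
    {"dx":0,"dy":0,"dz":0,"rx":0,"ry":0,"rz":0,"fingers":0.3},
    {"dx":0,"dy":0,"dz":0,"rx":0,"ry":0,"rz":0,"fingers":0.3},
    {"dx":0,"dy":0,"dz":0,"rx":0,"ry":0,"rz":0,"fingers":0.3}
  ],
  "newtons": 35
}}

```text
clock: 4.9
tcp_pos: [0.4419, -0.0153, 0.0794]
orientation: [0.001, -0.02, 1.0, 0.0]
wrist_force: [-0.5, 2.1, 6.2]
finger_gap: 0.0473
```

>>> {"api": "servo_tool", "payload": {
  "deltas": [
    {"dx":0,"dy":0,"dz":15,"rx":0,"ry":0,"rz":0,"fingers":0.3},
    {"dx":0,"dy":0,"dz":30,"rx":0,"ry":0,"rz":0,"fingers":0.3},
    {"dx":5,"dy":-2,"dz":35,"rx":0,"ry":0,"rz":-0.05,"fingers":0.3},
    {"dx":15,"dy":-7,"dz":30,"rx":0,"ry":0,"rz":-0.12,"fingers":0.3},
    {"dx":19,"dy":-9,"dz":11,"rx":0,"ry":0,"rz":-0.14,"fingers":0.3},
    {"dx":19,"dy":-9,"dz":0,"rx":0,"ry":0,"rz":-0.14,"fingers":0.3},
    {"dx":19,"dy":-9,"dz":0,"rx":0,"ry":0,"rz":-0.14,"fingers":0.3},
    {"dx":19,"dy":-9,"dz":0,"rx":0,"ry":0,"rz":-0.14,"fingers":0.3}
  ]
}}

```text
clock: 5.7
tcp_pos: [0.5377, -0.0608, 0.1995]
orientation: [0.0, 0.341, 0.94, -0.0]
wrist_force: [0.9, -0.7, -2.9]
finger_gap: 0.0474
```

>>> {"api": "servo_tool", "payload": {
  "deltas": [
    {"dx":19,"dy":-8,"dz":0,"rx":0,"ry":0,"rz":-0.14,"fingers":0.3},
    {"dx":19,"dy":-8,"dz":0,"rx":0,"ry":0,"rz":-0.14,"fingers":0.3},
    {"dx":19,"dy":-8,"dz":0,"rx":0,"ry":0,"rz":-0.14,"fingers":0.3},
    {"dx":19,"dy":-8,"dz":0,"rx":0,"ry":0,"rz":-0.14,"fingers":0.3},
    {"dx":19,"dy":-8,"dz":0,"rx":0,"ry":0,"rz":-0.14,"fingers":0.3},
    {"dx":13,"dy":-5,"dz":0,"rx":0,"ry":0,"rz":-0.14,"fingers":0.3},
    {"dx":0,"dy":0,"dz":0,"rx":0,"ry":0,"rz":-0.075,"fingers":0.3},
    {"dx":0,"dy":0,"dz":0,"rx":0,"ry":0,"rz":0,"fingers":0.3}
  ]
}}

```text
clock: 6.5
tcp_pos: [0.6451, -0.1056, 0.1986]
orientation: [-0.0, 0.719, 0.695, -0.0]
wrist_force: [-0.6, -0.7, -3.3]
finger_gap: 0.0471
```

>>> {"api": "servo_tool", "payload": {
  "deltas": [
    {"dx":0,"dy":0,"dz":-15,"rx":0,"ry":0,"rz":0,"fingers":0.3},
    {"dx":0,"dy":0,"dz":-15,"rx":0,"ry":0,"rz":0,"fingers":0.3},
    {"dx":0,"dy":0,"dz":0,"rx":0,"ry":0,"rz":0,"fingers":0.3},
    {"dx":0,"dy":0,"dz":0,"rx":0,"ry":0,"rz":0,"fingers":0.3}
  ]
}}

```text
clock: 6.9
tcp_pos: [0.6446, -0.1052, 0.169]
orientation: [-0.0, 0.719, 0.695, -0.0]
wrist_force: [0.6, -0.2, -3.0]
finger_gap: 0.0476
```

```bash
cat > ov.py <<'E'
from h import *
import sys
def overlay(tag,items,names=("scene","side","wrist"),win=(200,130)):
    vs=views(names); out=[]
    for r in vs:
        np.savez(f"{tag}_{r['name']}.npz",**r)
        img=r["img"][:,:,::-1].copy(); c=proj(place(np.zeros((1,3)),items[0][1],.05),r)[0]
        k=4 if r["name"]!="wrist" else 2
        w,h=win if k==4 else (win[0]*2,win[1]*2)
        x0=int(np.clip(c[0]-w/2,0,640-w)); y0=int(np.clip(c[1]-h/2,0,400-h))
        im=cv2.resize(img[y0:y0+h,x0:x0+w],None,fx=k,fy=k,interpolation=cv2.INTER_CUBIC)
        im=cv2.resize(im,(w*2*(1 if k==4 else 1)if k==4 else w,h*2 if k==4 else h)) if False else im
        for (b,p,z),col in zip(items,[(255,255,0),(0,255,0),(255,0,255)]):
            for q in b:
                h_=(cv2.convexHull(np.float32(proj(place(q,p,z),r)))+.5-[x0,y0])*k
                cv2.polylines(im,[np.int32(np.round(h_))],True,col,1)
        out.append(im[:,:])
        print(r["name"],"crop origin",x0,y0,"x",k)
    return vs,out
E
python3 - <<'E'
from ov import *
s=env.get_state(); t=s["tcp_pos"]; q=s["orientation"]; yaw=2*np.arctan2(q[2],q[1]); z=t[2]-.0794
print(s["clock"],t,yaw,z)
vs,o=overlay("h1",[(BRICK,[t[0],t[1],yaw],z),(WALL,[.648,-.050,1.535],0)],win=(150,100))
o=[cv2.resize(i,(600,400)) for i in o]
im=np.vstack([np.hstack(o[:2]),np.hstack([o[2],0*o[2]])]); cv2.imwrite("pics/h1.png",cv2.resize(im,(800,534),interpolation=cv2.INTER_AREA))
E
```

```text
6.9 [ 0.6446 -0.1052  0.169 ] 1.5369544690954757 0.08957239865185049
scene crop origin 166 165 x 4
side crop origin 208 107 x 4
wrist crop origin 168 125 x 2
```

View pics/h1.png

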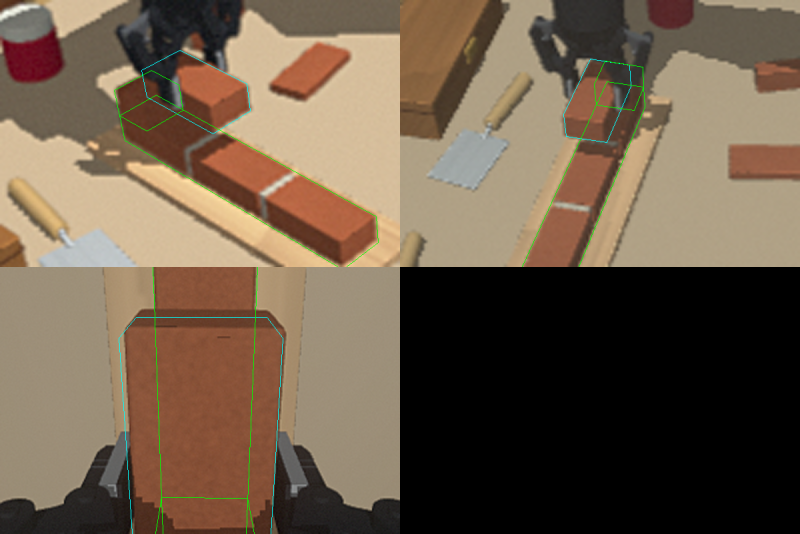

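```bash
cat > edge.py <<'E'
from h import *
def edges(lo,hi,p,z,r,xmin=None):
    """sample points + normals(image) along visible box edges; lo,hi box corners"""
    lo,hi=np.array(lo),np.array(hi); C=place(np.array([r["extrinsics"][:3,3]])-[p[0],p[1],z],[0,0,-p[2]])[0]
    out=[]
    for a in range(3):
        b,c=[i for i in range(3) if i!=a]
        for sb in(0,1):
            for sc in(0,1):
                vis=lambda ax,sd:(C[ax]>hi[ax]) if sd else (C[ax]<lo[ax])
                if not(vis(b,sb)or vis(c,sc)): continue
                P=np.zeros((60,3)); P[:,a]=np.linspace(lo[a],hi[a],62)[1:-1]; P[:,b]=(lo,hi)[sb][b]; P[:,c]=(lo,hi)[sc][c]
                if xmin is not None: P=P[P[:,0]>xmin]
                if len(P): 
                    u=proj(place(P,p,z),r); d=proj(place(P+1e-4*np.eye(3)[a],p,z),r)-u
                    n=np.c_[-d[:,1],d[:,0]]; out.append(np.c_[u,n/np.linalg.norm(n,axis=1)[:,None]])
    return np.vstack(out)
def grad(r,sig=.8):
    g=cv2.GaussianBlur(r["img"].astype(np.float32),(0,0),sig)
    return [cv2.Sobel(g,cv2.CV_32F,*k,ksize=3) for k in((1,0),(0,1))]
def score(lo,hi,p,z,r,G,xmin):
    e=edges(lo,hi,p,z,r,xmin).astype(np.float32)
    gx,gy=[cv2.remap(g,e[:,0],e[:,1],cv2.INTER_LINEAR)[:,0] for g in G]
    return np.mean(np.minimum(np.linalg.norm(gx*e[:,2:3]+gy*e[:,3:],axis=1),150))
def efit(lo,hi,p,z,r,xmin=None,rng=.006,dth=.03):
    """best local shift (along, across, turn)"""
    G=grad(r); best=None
    for th in np.linspace(-dth,dth,7) if dth else [0]:
        for a in np.arange(-rng,rng+1e-9,.0005):
            for b in np.arange(-rng,rng+1e-9,.0005):
                c,s=np.cos(p[2]),np.sin(p[2])
                q=[p[0]+a*c-b*s,p[1]+a*s+b*c,p[2]+th]
                f=score(lo,hi,q,z,r,G,xmin)
                if best is None or f>best[0]: best=(f,a*1e3,b*1e3,th)
    return np.array(best)
BL,BH=[-.05,-.024,0],[.05,.024,.032]; WL,WH=[-.16,-.024,.012],[.16,.024,.044]
E
time python3 - <<'E'
from edge import *
W=[.648,-.050,1.535]; B=[.6446,-.1052,1.537]
for c in("scene","side","wrist"):
    r=dict(np.load(f"h1_{c}.npz",allow_pickle=True))
    print(c,"brick",efit(BL,BH,B,.0896,r,xmin=.012 if c!="wrist" else -.01))
    r0=dict(np.load(f"{c}0.npz" if c!="wrist" else "w2.npz",allow_pickle=True))
    print(c,"wall",efit(WL,WH,W,0,r0,xmin=-.1,dth=.015))
E
```

```text
scene brick [137.5366   1.       3.5     -0.03  ]
scene wall [142.1595   0.       2.      -0.005 ]
side brick [113.2155   4.      -1.       0.    ]
side wall [134.6537   0.5      0.5      0.015 ]
wrist brick [123.8241   2.5     -1.      -0.01  ]
wrist wall [145.5697  -1.       0.       0.    ]
real	1m27.279s
user	1m13.388s
sys	0m0.422s
```

>>> {"api": "servo_tool", "payload": {
  "deltas": [
    {"dx":0.5,"dy":-2.5,"dz":-6,"rx":0,"ry":0,"rz":0,"fingers":0.3},
    {"dx":0,"dy":0,"dz":-10,"rx":0,"ry":0,"rz":0,"fingers":0.3},
    {"dx":0,"dy":0,"dz":-10,"rx":0,"ry":0,"rz":0,"fingers":0.3},
    {"dx":0,"dy":0,"dz":-9,"rx":0,"ry":0,"rz":0,"fingers":0.3},
    {"dx":0,"dy":0,"dz":-5,"rx":0,"ry":0,"rz":0,"fingers":0.3},
    {"dx":0,"dy":0,"dz":0,"rx":0,"ry":0,"rz":0,"fingers":0.3},
    {"dx":0,"dy":0,"dz":0,"rx":0,"ry":0,"rz":0,"fingers":0.3}
  ]
}}

```text
clock: 7.75
tcp_pos: [0.6456, -0.1079, 0.1288]
orientation: [-0.0, 0.719, 0.695, -0.0]
wrist_force: [0.2, 0.7, -3.1]
finger_gap: 0.0476
```

>>> {"api": "servo_tool", "payload": {
  "deltas": [
    {"dx":0,"dy":0,"dz":-1.5,"rx":0,"ry":0,"rz":0,"fingers":0.3},
    {"dx":0,"dy":0,"dz":-1,"rx":0,"ry":0,"rz":0,"fingers":0.3},
    {"dx":0,"dy":0,"dz":0,"rx":0,"ry":0,"rz":0,"fingers":0.3}
  ]
}}

```text
clock: 8.05
tcp_pos: [0.6457, -0.1079, 0.1266]
orientation: [0.0, 0.719, 0.695, 0.0]
wrist_force: [0.2, -0.1, -2.8]
finger_gap: 0.0476
```

>>> {"api": "servo_tool", "payload": {
  "deltas": [
    {"dx":0,"dy":0,"dz":-1,"rx":0,"ry":0,"rz":0,"fingers":0.3},
    {"dx":0,"dy":0,"dz":-1,"rx":0,"ry":0,"rz":0,"fingers":0.3},
    {"dx":0,"dy":0,"dz":0,"rx":0,"ry":0,"rz":0,"fingers":0.3}
  ]
}}

```text
clock: 8.35
tcp_pos: [0.6455, -0.1079, 0.1243]
orientation: [-0.0, 0.719, 0.695, -0.0]
wrist_force: [0.4, -0.7, -3.5]
finger_gap: 0.0473
```

```bash
python3 - <<'E'
from ov import *
s=env.get_state(); t=s["tcp_pos"]; print(t,s["wrist_force"])
vs,o=overlay("h2",[(BRICK,[.645,-.105,1.535],.044),(WALL,[.647,-.050,1.535],0)],win=(110,100))
o=[cv2.resize(i,(440,400)) for i in o]
cv2.imwrite("pics/h2.png",cv2.resize(np.hstack(o[:2]),(800,364),interpolation=cv2.INTER_AREA))
from edge import *
B=[.645,-.105,1.535]
for r in vs:
    print(r["name"],"brick",efit(BL,BH,B,.044,r,xmin=.012 if r["name"]!="wrist" else -.01,dth=0),"wall", efit(WL,WH,[.648,-.050,1.535],0,r,xmin=.01,dth=0) if r["name"]!="wrist" else '')
E
```

```text
[ 0.6455 -0.1079  0.1243] [ 0.3828 -0.7407 -3.4576]
scene crop origin 186 165 x 4
side crop origin 227 107 x 4
wrist crop origin 209 154 x 2
scene brick [133.5493  -3.       0.5      0.    ] wall [142.6467  -0.5      1.5      0.    ]
side brick [117.2492   1.      -1.       0.    ] wall [130.2432   1.       1.5      0.    ]
wrist brick [123.6579   0.      -1.       0.    ] wall
```

View pics/h2.png

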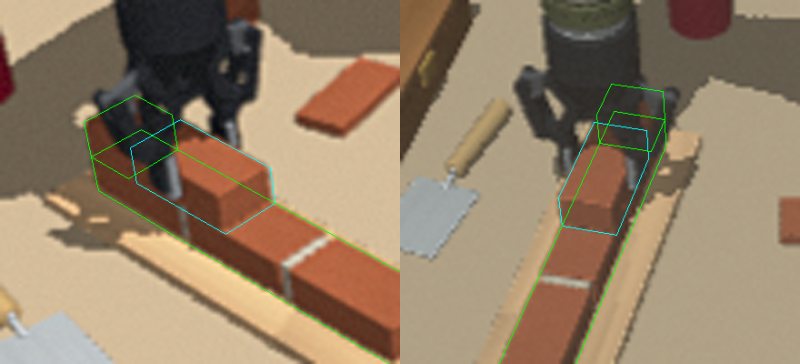

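```bash
python3 - <<'E'
from h import *
a=np.load("h2_wrist.npz")["img"][20:320,200:440,::-1]; b=np.load("h2_scene.npz")["img"][195:255,215:305,::-1]
a=cv2.resize(a,(400,500),interpolation=cv2.INTER_CUBIC)
b=cv2.resize(b,(400,267),interpolation=cv2.INTER_CUBIC); b=cv2.copyMakeBorder(b,0,233,0,0,0)
d=np.load("h2_side.npz")["img"][140:190,255:315,::-1]; b[267:500,:280]=cv2.resize(d,(280,233),interpolation=cv2.INTER_CUBIC)
cv2.imwrite("pics/h2z.png",np.hstack([a,b]))
r=dict(np.load("h2_wrist.npz",allow_pickle=True))
# wrist column profile: print world wall-x of rows at plane z=.044 on the centreline
W=np.array([.648,-.05])
g=cv2.cvtColor(r["img"],cv2.COLOR_RGB2GRAY)
for row in range(0,230,2):
    x=ground(320,row+0.,r,.044); wx=(x[:2]-W)@[np.cos(1.535),np.sin(1.535)]
    print(f"{row}:{wx*1e3:.0f}:{g[row,310:331].mean():.0f}",end="  ")
E
```

```text
0:61:62  2:60:33  4:60:172  6:59:173  8:58:172  10:57:171  12:57:171  14:56:171  16:55:171  18:54:170  20:54:170  22:53:170  24:52:169  26:51:169  28:51:179  30:50:82  32:49:95  34:48:93  36:48:92  38:47:93  40:46:95  42:45:96  44:44:96  46:44:96  48:43:95  50:42:95  52:41:95  54:40:96  56:40:97  58:39:97  60:38:96  62:37:94  64:36:94  66:36:94  68:35:95  70:34:94  72:33:94  74:32:96  76:31:97  78:31:95  80:30:95  82:29:94  84:28:93  86:27:93  88:26:93  90:25:94  92:25:93  94:24:93  96:23:94  98:22:95  100:21:95  102:20:94  104:19:94  106:18:94  108:18:95  110:17:95  112:16:93  114:15:93  116:14:95  118:13:95  120:12:95  122:11:94  124:10:94  126:9:95  128:9:96  130:8:95  132:7:94  134:6:94  136:5:94  138:4:94  140:3:94  142:2:95  144:1:95  146:0:95  148:-1:94  150:-2:94  152:-3:94  154:-4:94  156:-5:85  158:-6:68  160:-7:69  162:-8:70  164:-9:70  166:-10:71  168:-11:70  170:-12:73  172:-13:99  174:-14:97  176:-15:97  178:-16:95  180:-17:94  182:-18:94  184:-19:94  186:-20:95  188:-21:95  190:-22:96  192:-23:95  194:-24:95  196:-25:95  198:-26:94  200:-27:94  202:-28:96  204:-29:95  206:-30:95  208:-32:94  210:-33:95  212:-34:95  214:-35:95  216:-36:95  218:-37:94  220:-38:94  222:-39:96  224:-40:97  226:-41:94  228:-43:94
```

View pics/h2z.png

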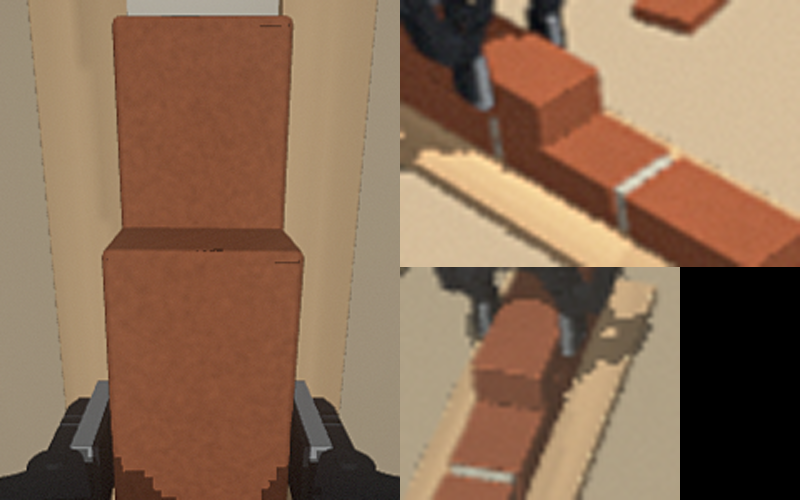

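The zoom settles it. On the plane of the course's top, the brick's end edge is at wall x = -5.2 mm (it should be -5), and the brick is centred across the wall. I'll lower it to contact.

>>> {"api": "servo_tool", "payload": {
  "deltas": [
    {"dx":0,"dy":0,"dz":-0.7,"rx":0,"ry":0,"rz":0,"fingers":0.3},
    {"dx":0,"dy":0,"dz":-0.3,"rx":0,"ry":0,"rz":0,"fingers":0.3},
    {"dx":0,"dy":0,"dz":0,"rx":0,"ry":0,"rz":0,"fingers":0.3}
  ]
}}

```text
clock: 8.8
tcp_pos: [0.6457, -0.1079, 0.1236]
orientation: [0.0, 0.719, 0.695, 0.0]
wrist_force: [0.1, -0.0, -0.8]
finger_gap: 0.0474
```

>>> {"api": "servo_tool", "payload": {
  "deltas": [
    {"dx":0,"dy":0,"dz":-0.5,"rx":0,"ry":0,"rz":0,"fingers":0.3},
    {"dx":0,"dy":0,"dz":0,"rx":0,"ry":0,"rz":0,"fingers":0.3}
  ]
}}

```text
clock: 9.0
tcp_pos: [0.6457, -0.1079, 0.1235]
orientation: [0.0, 0.719, 0.695, 0.0]
wrist_force: [-1.8, 0.9, 2.0]
finger_gap: 0.0475
```

>>> {"api": "servo_tool", "payload": {
  "deltas": [
    {"dx":0,"dy":0,"dz":0,"rx":0,"ry":0,"rz":0,"fingers":-0.2},
    {"dx":0,"dy":0,"dz":0,"rx":0,"ry":0,"rz":0,"fingers":-0.4},
    {"dx":0,"dy":0,"dz":0,"rx":0,"ry":0,"rz":0,"fingers":-0.5},
    {"dx":0,"dy":0,"dz":10,"rx":0,"ry":0,"rz":0,"fingers":-0.5},
    {"dx":0,"dy":0,"dz":30,"rx":0,"ry":0,"rz":0,"fingers":-0.5},
    {"dx":0,"dy":0,"dz":40,"rx":0,"ry":0,"rz":0,"fingers":-0.5},
    {"dx":-5,"dy":20,"dz":40,"rx":0,"ry":0,"rz":0.05,"fingers":-0.5},
    {"dx":-10,"dy":25,"dz":30,"rx":0,"ry":0,"rz":0.1,"fingers":-0.5}
  ]
}}

```text
clock: 9.8
tcp_pos: [0.6315, -0.0636, 0.2764]
orientation: [0.002, 0.665, 0.747, 0.001]
wrist_force: [1.4, 0.3, 0.1]
finger_gap: 0.064
```

>>> {"api": "servo_tool", "payload": {
  "deltas": [
    {"dx":-16,"dy":29,"dz":3,"rx":0,"ry":0,"rz":0.14,"fingers":-0.5},
    {"dx":-16,"dy":29,"dz":3,"rx":0,"ry":0,"rz":0.14,"fingers":-0.5},
    {"dx":-16,"dy":29,"dz":3,"rx":0,"ry":0,"rz":0.14,"fingers":-0.5},
    {"dx":-16,"dy":29,"dz":3,"rx":0,"ry":0,"rz":0.14,"fingers":-0.5},
    {"dx":-16,"dy":29,"dz":3,"rx":0,"ry":0,"rz":0.14,"fingers":-0.5},
    {"dx":-16,"dy":30,"dz":3,"rx":0,"ry":0,"rz":0.14,"fingers":-0.5},
    {"dx":-16,"dy":30,"dz":3,"rx":0,"ry":0,"rz":0.14,"fingers":-0.5},
    {"dx":-16,"dy":30,"dz":3,"rx":0,"ry":0,"rz":0.14,"fingers":-0.5}
  ]
}}

```text
clock: 10.6
tcp_pos: [0.5019, 0.1732, 0.2981]
orientation: [0.001, 0.164, 0.986, 0.0]
wrist_force: [-0.3, 0.8, -0.4]
finger_gap: 0.0639
```

>>> {"api": "servo_tool", "payload": {
  "deltas": [
    {"dx":-16,"dy":30,"dz":0,"rx":0,"ry":0,"rz":0.14,"fingers":-0.5},
    {"dx":-16,"dy":30,"dz":0,"rx":0,"ry":0,"rz":0.14,"fingers":-0.5},
    {"dx":-16,"dy":30,"dz":0,"rx":0,"ry":0,"rz":0.14,"fingers":-0.5},
    {"dx":-16,"dy":29,"dz":0,"rx":0,"ry":0,"rz":0.12,"fingers":-0.5},
    {"dx":0,"dy":0,"dz":0,"rx":0,"ry":0,"rz":0,"fingers":-0.5},
    {"dx":0,"dy":0,"dz":0,"rx":0,"ry":0,"rz":0,"fingers":-0.5}
  ]
}}

```text
clock: 11.2
tcp_pos: [0.4384, 0.2916, 0.2977]
orientation: [0.001, -0.102, 0.995, 0.0]
wrist_force: [-0.8, 0.0, -0.0]
finger_gap: 0.0641
```

```bash
python3 - <<'E'
from h import *
s=env.get_state(); q=s["orientation"]; print(s['clock'],s['tcp_pos'],2*np.arctan2(q[2],q[1]))
v,sc,sd=views(["wrist","scene","side"])
for r in(v,sc,sd): np.savez("p2_"+r["name"]+".npz",**r)
p,e=fit(BRICK,[.439,.294,.207],[v],grow=20); print(p,e)
img=v["img"][:,:,::-1].copy()
for b in BRICK: cv2.polylines(img,[np.int32(np.round(cv2.convexHull(np.float32(proj(place(b,p),v)))))],True,(255,255,0),1)
d=cv2.resize(sc["img"][160:260,190:350,::-1],(480,300),interpolation=cv2.INTER_CUBIC)
cv2.imwrite("pics/p2.png",np.hstack([img[60:360,160:480],d]))
E
```

```text
11.2 [0.4384 0.2916 0.2977] 3.3466170565446545
[0.4419 0.2971 0.1878] 0.06971162144435239
```

View pics/p2.png

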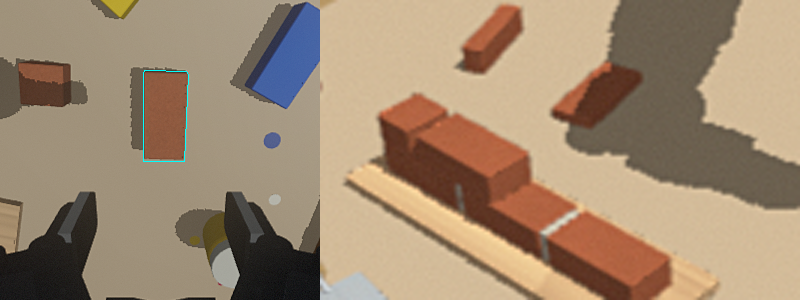

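The first brick sits in line, about 10 mm from the half brick. Brick 2 shows cleanly in the wrist view, so I'll grasp it.

>>> {"api": "servo_tool", "payload": {
  "deltas": [
    {"dx":2,"dy":3,"dz":-30,"rx":0,"ry":0,"rz":-0.015,"fingers":-0.5},
    {"dx":1.5,"dy":2,"dz":-45,"rx":0,"ry":0,"rz":0,"fingers":-0.5},
    {"dx":0,"dy":0,"dz":-45,"rx":0,"ry":0,"rz":0,"fingers":-0.5},
    {"dx":0,"dy":0,"dz":-30,"rx":0,"ry":0,"rz":0,"fingers":-0.5},
    {"dx":0,"dy":0,"dz":0,"rx":0,"ry":0,"rz":0,"fingers":-0.5}
  ]
}}

```text
clock: 11.85
tcp_pos: [0.4399, 0.2937, 0.1427]
orientation: [-0.004, -0.093, 0.996, -0.002]
wrist_force: [-0.2, 0.5, -0.5]
finger_gap: 0.0639
```

>>> {"api": "servo_tool", "payload": {
  "deltas": [
    {"dx":0,"dy":0,"dz":-25,"rx":0,"ry":0,"rz":0,"fingers":-0.5},
    {"dx":0,"dy":0,"dz":-20,"rx":0,"ry":0,"rz":0,"fingers":-0.5},
    {"dx":0,"dy":0,"dz":-15,"rx":0,"ry":0,"rz":0,"fingers":-0.5},
    {"dx":0,"dy":0,"dz":-5,"rx":0,"ry":0,"rz":0,"fingers":-0.5},
    {"dx":0,"dy":0,"dz":0,"rx":0,"ry":0,"rz":0,"fingers":-0.5},
    {"dx":0,"dy":0,"dz":0,"rx":0,"ry":0,"rz":0,"fingers":-0.5}
  ]
}}

```text
clock: 12.45
tcp_pos: [0.4433, 0.2963, 0.0834]
orientation: [0.001, -0.094, 0.996, 0.0]
wrist_force: [0.1, -0.1, -0.2]
finger_gap: 0.0641
```

>>> {"api": "servo_tool", "payload": {
  "deltas": [
    {"dx":0,"dy":0,"dz":-4,"rx":0,"ry":0,"rz":0,"fingers":-0.5},
    {"dx":0,"dy":0,"dz":0,"rx":0,"ry":0,"rz":0,"fingers":-0.5},
    {"dx":0,"dy":0,"dz":0,"rx":0,"ry":0,"rz":0,"fingers":0.1},
    {"dx":0,"dy":0,"dz":0,"rx":0,"ry":0,"rz":0,"fingers":0.3},
    {"dx":0,"dy":0,"dz":0,"rx":0,"ry":0,"rz":0,"fingers":0.3},
    {"dx":0,"dy":0,"dz":0,"rx":0,"ry":0,"rz":0,"fingers":0.3}
  ]
}}

```text
clock: 13.05
tcp_pos: [0.4423, 0.2963, 0.0784]
orientation: [0.0, -0.095, 0.996, 0.0]
wrist_force: [-1.1, 0.3, 4.7]
finger_gap: 0.0474
```

>>> {"api": "servo_tool", "payload": {
  "deltas": [
    {"dx":0,"dy":0,"dz":15,"rx":0,"ry":0,"rz":0,"fingers":0.3},
    {"dx":0,"dy":0,"dz":35,"rx":0,"ry":0,"rz":0,"fingers":0.3},
    {"dx":0,"dy":-5,"dz":40,"rx":0,"ry":0,"rz":-0.05,"fingers":0.3},
    {"dx":10,"dy":-18,"dz":30,"rx":0,"ry":0,"rz":-0.12,"fingers":0.3},
    {"dx":18,"dy":-25,"dz":12,"rx":0,"ry":0,"rz":-0.14,"fingers":0.3},
    {"dx":18,"dy":-25,"dz":0,"rx":0,"ry":0,"rz":-0.14,"fingers":0.3},
    {"dx":18,"dy":-25,"dz":0,"rx":0,"ry":0,"rz":-0.14,"fingers":0.3},
    {"dx":18,"dy":-25,"dz":0,"rx":0,"ry":0,"rz":-0.14,"fingers":0.3}
  ]
}}

```text
clock: 13.85
tcp_pos: [0.5242, 0.172, 0.2092]
orientation: [-0.001, 0.27, 0.963, -0.0]
wrist_force: [0.5, 0.6, -3.1]
finger_gap: 0.0473
```

>>> {"api": "servo_tool", "payload": {
  "deltas": [
    {"dx":18,"dy":-25,"dz":0,"rx":0,"ry":0,"rz":-0.14,"fingers":0.3},
    {"dx":18,"dy":-25,"dz":0,"rx":0,"ry":0,"rz":-0.14,"fingers":0.3},
    {"dx":18,"dy":-25,"dz":0,"rx":0,"ry":0,"rz":-0.14,"fingers":0.3},
    {"dx":18,"dy":-25,"dz":0,"rx":0,"ry":0,"rz":-0.14,"fingers":0.3},
    {"dx":18,"dy":-25,"dz":0,"rx":0,"ry":0,"rz":-0.14,"fingers":0.3},
    {"dx":18,"dy":-25,"dz":0,"rx":0,"ry":0,"rz":-0.14,"fingers":0.3},
    {"dx":17,"dy":-19,"dz":-10,"rx":0,"ry":0,"rz":-0.14,"fingers":0.3},
    {"dx":0,"dy":0,"dz":-15,"rx":0,"ry":0,"rz":-0.09,"fingers":0.3}
  ]
}}

```text
clock: 14.65
tcp_pos: [0.6515, 0.0009, 0.1843]
orientation: [0.001, 0.724, 0.69, 0.0]
wrist_force: [-0.1, 0.4, -3.0]
finger_gap: 0.0473
```

>>> {"api": "servo_tool", "payload": {
  "deltas": [
    {"dx":0,"dy":0,"dz":0,"rx":0,"ry":0,"rz":0,"fingers":0.3},
    {"dx":0,"dy":0,"dz":0,"rx":0,"ry":0,"rz":0,"fingers":0.3}
  ]
}}

```text
clock: 14.85
tcp_pos: [0.6481, 0.0043, 0.1837]
orientation: [-0.001, 0.72, 0.694, -0.001]
wrist_force: [0.4, 0.9, -2.6]
finger_gap: 0.0477
```

>>> {"api": "servo_tool", "payload": {
  "deltas": [
    {"dx":1,"dy":0,"dz":-10,"rx":0,"ry":0,"rz":0,"fingers":0.3},
    {"dx":0,"dy":0,"dz":-15,"rx":0,"ry":0,"rz":0,"fingers":0.3},
    {"dx":0,"dy":0,"dz":-15,"rx":0,"ry":0,"rz":0,"fingers":0.3},
    {"dx":0,"dy":0,"dz":-10,"rx":0,"ry":0,"rz":0,"fingers":0.3},
    {"dx":0,"dy":0,"dz":-6,"rx":0,"ry":0,"rz":0,"fingers":0.3},
    {"dx":0,"dy":0,"dz":0,"rx":0,"ry":0,"rz":0,"fingers":0.3},
    {"dx":0,"dy":0,"dz":0,"rx":0,"ry":0,"rz":0,"fingers":0.3}
  ]
}}

```text
clock: 15.55
tcp_pos: [0.6504, 0.0042, 0.1294]
orientation: [0.0, 0.721, 0.693, 0.0]
wrist_force: [-0.5, -0.4, -2.8]
finger_gap: 0.0472
```

```bash
python3 - <<'E'
from h import *
s=env.get_state(); q=s["orientation"]; print(s['clock'],s['tcp_pos'],2*np.arctan2(q[2],q[1]))
vs=views(["wrist","scene","side"])
for r in vs: np.savez("h3_"+r["name"]+".npz",**r)
r=vs[0]; W=np.array([.648,-.05]); g=cv2.cvtColor(r["img"],cv2.COLOR_RGB2GRAY); last=0
for row in range(0,200):
    x=ground(320,row,r,.044); wx=(x[:2]-W)@[np.cos(1.535),np.sin(1.535)]; v=g[row,310:331].mean()
    if abs(v-last)>6: print(f"{row}: wallx {wx*1e3:.1f} grey {v:.0f}")
    last=v
a=cv2.resize(r["img"][0:300,200:440,::-1],(400,500),interpolation=cv2.INTER_CUBIC)
b=cv2.resize(vs[1]["img"][190:280,200:335,::-1],(400,267),interpolation=cv2.INTER_CUBIC); b=cv2.copyMakeBorder(b,0,233,0,0,0)
b[267:500,:280]=cv2.resize(vs[2]["img"][145:220,230:320,::-1],(280,233),interpolation=cv2.INTER_CUBIC)
cv2.imwrite("pics/h3.png",np.hstack([a,b]))
E
```

```text
15.55 [0.6504 0.0042 0.1294] 1.5311974529639831
0: wallx 174.6 grey 140
37: wallx 160.2 grey 100
38: wallx 159.8 grey 89
162: wallx 103.5 grey 79
163: wallx 103.0 grey 69
176: wallx 96.2 grey 74
177: wallx 95.7 grey 87
178: wallx 95.2 grey 98
183: wallx 92.5 grey 85
184: wallx 92.0 grey 93
```

View pics/h3.png

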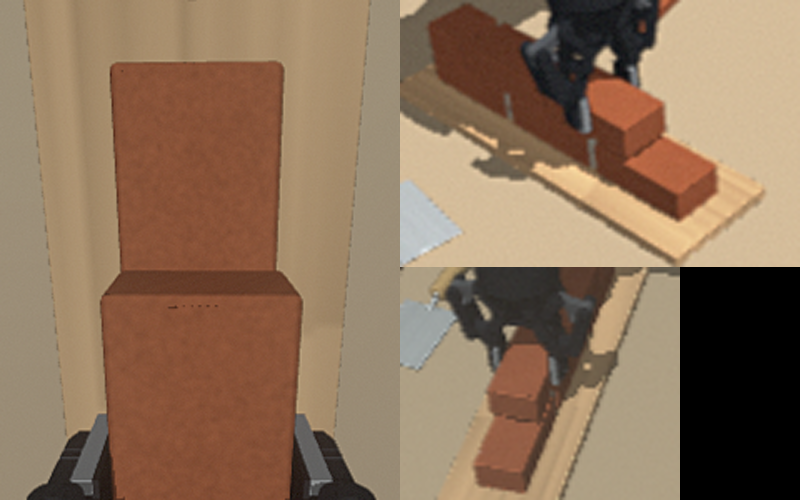

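The brick's end is at wall x = 104.6 mm after correcting for height (target 105), and it's about 0.7 mm too far towards +x across the wall. I'll trim that and lower.

>>> {"api": "servo_tool", "payload": {
  "deltas": [
    {"dx":-0.8,"dy":0.4,"dz":-2,"rx":0,"ry":0,"rz":0.004,"fingers":0.3},
    {"dx":0,"dy":0,"dz":-1.5,"rx":0,"ry":0,"rz":0,"fingers":0.3},
    {"dx":0,"dy":0,"dz":-1,"rx":0,"ry":0,"rz":0,"fingers":0.3},
    {"dx":0,"dy":0,"dz":0,"rx":0,"ry":0,"rz":0,"fingers":0.3}
  ]
}}

```text
clock: 16.1
tcp_pos: [0.6492, 0.0045, 0.1242]
orientation: [-0.0, 0.72, 0.694, -0.0]
wrist_force: [0.2, -0.1, -2.8]
finger_gap: 0.0473
```

>>> {"api": "servo_tool", "payload": {
  "deltas": [
    {"dx":0,"dy":0,"dz":-0.7,"rx":0,"ry":0,"rz":0,"fingers":0.3},
    {"dx":0,"dy":0,"dz":0,"rx":0,"ry":0,"rz":0,"fingers":0.3}
  ]
}}

```text
clock: 16.3
tcp_pos: [0.6493, 0.0045, 0.1236]
orientation: [0.0, 0.72, 0.694, -0.0]
wrist_force: [-0.5, 0.3, -2.3]
finger_gap: 0.0473
```

>>> {"api": "servo_tool", "payload": {
  "deltas": [
    {"dx":0,"dy":0,"dz":-0.5,"rx":0,"ry":0,"rz":0,"fingers":0.3},
    {"dx":0,"dy":0,"dz":0,"rx":0,"ry":0,"rz":0,"fingers":0.3}
  ]
}}

```text
clock: 16.5
tcp_pos: [0.6493, 0.0045, 0.1232]
orientation: [0.0, 0.72, 0.694, 0.0]
wrist_force: [0.1, -0.3, -2.6]
finger_gap: 0.0474
```

>>> {"api": "servo_tool", "payload": {
  "deltas": [
    {"dx":0,"dy":0,"dz":-0.4,"rx":0,"ry":0,"rz":0,"fingers":0.3},
    {"dx":0,"dy":0,"dz":0,"rx":0,"ry":0,"rz":0,"fingers":0.3}
  ]
}}

```text
clock: 16.7
tcp_pos: [0.6493, 0.0045, 0.1228]
orientation: [0.0, 0.72, 0.694, 0.0]
wrist_force: [1.0, -0.1, -2.2]
finger_gap: 0.0477
```

>>> {"api": "servo_tool", "payload": {
  "deltas": [
    {"dx":0,"dy":0,"dz":-0.4,"rx":0,"ry":0,"rz":0,"fingers":0.3},
    {"dx":0,"dy":0,"dz":-0.3,"rx":0,"ry":0,"rz":0,"fingers":0.3},
    {"dx":0,"dy":0,"dz":0,"rx":0,"ry":0,"rz":0,"fingers":0.3}
  ]
}}

```text
clock: 17.0
tcp_pos: [0.6494, 0.0045, 0.1224]
orientation: [0.0, 0.72, 0.694, 0.0]
wrist_force: [-0.9, 0.2, -0.1]
finger_gap: 0.0477
```

Contact: the weight has come off the wrist. I'll press very slightly more, release and retreat upward.

>>> {"api": "servo_tool", "payload": {
  "deltas": [
    {"dx":0,"dy":0,"dz":-0.3,"rx":0,"ry":0,"rz":0,"fingers":0.3},
    {"dx":0,"dy":0,"dz":0,"rx":0,"ry":0,"rz":0,"fingers":-0.2},
    {"dx":0,"dy":0,"dz":0,"rx":0,"ry":0,"rz":0,"fingers":-0.4},
    {"dx":0,"dy":0,"dz":0,"rx":0,"ry":0,"rz":0,"fingers":-0.5},
    {"dx":0,"dy":0,"dz":10,"rx":0,"ry":0,"rz":0,"fingers":-0.5},
    {"dx":0,"dy":0,"dz":30,"rx":0,"ry":0,"rz":0,"fingers":-0.5},
    {"dx":0,"dy":0,"dz":40,"rx":0,"ry":0,"rz":0,"fingers":-0.5},
    {"dx":0,"dy":0,"dz":50,"rx":0,"ry":0,"rz":0,"fingers":-0.5}
  ]
}}

```text
clock: 17.8
tcp_pos: [0.6483, 0.0046, 0.2521]
orientation: [-0.001, 0.72, 0.694, -0.001]
wrist_force: [2.0, -0.8, -0.6]
finger_gap: 0.0641
```

>>> {"api": "servo_tool", "payload": {
  "deltas": [
    {"dx":-30,"dy":30,"dz":40,"rx":0,"ry":0,"rz":0,"fingers":-0.5},
    {"dx":-30,"dy":40,"dz":20,"rx":0,"ry":0,"rz":0,"fingers":-0.5},
    {"dx":-30,"dy":40,"dz":0,"rx":0,"ry":0,"rz":0,"fingers":-0.5},
    {"dx":-30,"dy":40,"dz":0,"rx":0,"ry":0,"rz":0,"fingers":-0.5},
    {"dx":-30,"dy":30,"dz":0,"rx":0,"ry":0,"rz":0,"fingers":-0.5},
    {"dx":0,"dy":0,"dz":0,"rx":0,"ry":0,"rz":0,"fingers":-0.5}
  ]
}}

```text
clock: 18.4
tcp_pos: [0.5021, 0.1805, 0.3062]
orientation: [-0.0, 0.718, 0.696, 0.0]
wrist_force: [0.2, -0.0, 0.3]
finger_gap: 0.0637
```

```bash
python3 - <<'E'
from h import *
s=env.get_state(); print(s['clock'],s['tcp_pos'],s["wrist_force"])
W=[.648,-.05,1.535]
vs=views(["scene","side"])
Wf=lambda a:[box(-.16,.16,-.024,.024,.012,.044)]
from edge import *
for r in vs:
    for n,x in(("b1",-.055),("b2",.055)):
        p=[W[0]+x*np.cos(W[2]),W[1]+x*np.sin(W[2]),W[2]]
        print(r["name"],n,efit(BL,BH,p,.044,r,rng=.005,dth=.03))
    print(r["name"],"wall",efit(WL,WH,W,0,r,rng=.004,dth=.015,xmin=.106))
a=cv2.resize(vs[0]["img"][180:280,190:340,::-1],(450,300),interpolation=cv2.INTER_CUBIC)
b=cv2.resize(vs[1]["img"][120:230,230:330,::-1],(273,300),interpolation=cv2.INTER_CUBIC)
cv2.imwrite("pics/end.png",np.hstack([a,b]))
E
```

```text
18.4 [0.5021 0.1805 0.3062] [ 0.1723 -0.0324  0.3222]
scene b1 [80.9287 -1.5     2.     -0.03  ]
scene b2 [110.8099  -1.5      1.       0.01  ]
scene wall [141.1397   0.       4.      -0.015 ]
side b1 [60.1176  5.     -5.     -0.03  ]
side b2 [96.444  2.5    4.    -0.03 ]
side wall [130.314   0.5     0.5     0.015]
```

View pics/end.png

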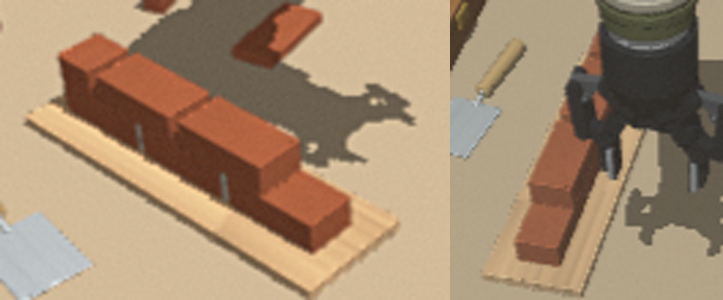

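The scene view shows both bricks flat, in line, and centred over the joints with even gaps. The gripper is clear, so I'll hand in.

```bash
python3 -c "
from workcell import job; print(job.hand_in())"
```

```text
the job is handed in; nothing more can be done
None
```

I laid both full-size bricks flat on the bottom course, one over each mortar joint. Each was lowered until the wrist force showed contact, then released. I handed the job in at about 18 s of the 54 s allowed; no verdict was reported.

- **Wrist-camera checks just before contact:** brick 1's end was at -5.2 mm along the wall (target -5). Brick 2's end was at about 104.6 mm (target 105), and I trimmed it before lowering. Both were centred across the wall to within about 1 mm.
- **Final scene picture:** both bricks lie flat and in line, with small, even gaps and the gripper clear. The scene fit put both bricks within about 2 mm of their targets. It gave 4 mm across for the wall, against 2 mm or less earlier, so I don't trust it beyond a few mm.
- **Checks that failed or disagreed:** the final fits from the side camera were useless because the gripper hid the bricks. A scene-camera fit while I still held brick 1 had it about 2.5 mm off along the wall, and I relied on the closer wrist view instead.

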